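# Release the two catches of a board test fixture and open its cover

### The arm

A 6-joint arm with a two-finger parallel gripper is mounted at the origin on a cart in front of the work surface, level with it; the furniture and walls round the work are solid. World frame = base frame: x ahead of the robot, y to its left, z up, the work surface at z = 0. Lengths are in m, angles in degrees, forces in N, time in s.
With the tool pointing down it reaches from about 0.275 to 0.825 m from the base axis. Payload 5.2 kg.
Tool frame: the origin (TCP) lies between the finger pads; the fingertips stand 11 mm ahead of it and the grasp point (between the pads) lies 8 mm behind it (bot.tcp_to_tips is the distance from the TCP to the fingertips, in m); z points along the fingers, y is the line along which they close (so a half turn about z gives the same grasp; the last joint's range is limited). The gripper opens to 93 mm and grips with 3 to 60 N. Pads are 15 mm wide; open, the fingers measure 128 mm over their backs; the gripper's body (75 mm by 188 mm) begins 65 mm behind the grasp point.
Start: joints at [-80.26, 14.817, 87.949, -0, 77.235, -11.62], TCP at [0.2, -0.512, 0.23] pointing down, gripper open.
Joint ranges: [-179.93, 179.93], [-52.35, 119.4], [10.71, 147.94], [-69.91, 249.91], [12.55, 155.21], [-178.61, 178.61]. Speed limits (degrees/s): [147.25, 147.25, 180, 180, 180, 180].

### API

Orientations are given as a 3x3 rotation matrix whose columns are the frame's x, y, z axes.
In Python, from plant import status, read_camera, bot gives the robot as it stands.
- The arm moves only by the tool play_rows, never from a script. Its argument "series" is a list of rows, each a list of 3 entries, a list of its own where there are three numbers: the turn, a rotation vector about the world's x, y, z in rad, then the shift along the world's x, y, z in cm, then the finger opening in cm, from 0 to 9.3. In form: [[[rx, ry, rz], [tx, ty, tz], fingers], ...]. A call has 1 to 10 rows; each row is the pose to reach, as a shift and turn from the pose commanded when the call began; what a row does not reach only later rows make up. A row lasts 1/8 s, in which the tool goes at most 62.5 mm and 10.7 degrees, less where a joint would pass 70% of its speed; a pose out of reach is approached as far as the arm can. A call with a gripper value outside its range is refused whole. The fingers move at their own pace and stop on an object; "grip_force" is the grip in N (left out, the last holds). Time passes only in rows, so rows that repeat a pose let the fingers close. It gives the time, the measured TCP pose, the force, the opening and the grip force at its end, in the units of the state.
- status.read_state(): the state, without advancing time (a new reading comes with each control period).
- read_camera(name): name is "scene" or "side" or "wrist"; returns a dict with "pixels" (384x512x3 uint8, red, green, blue), "intrinsics" (3x3 intrinsics, pixels), "D" ([k1, k2, p1, p2, k3] as OpenCV has them; the pictures are not rectified), "extrinsics" (4x4, takes a point from camera to world coordinates). Camera axes: x right, y down, z forward; pixel columns grow to the right and rows downward; lengths in m; the calibration is good to about 2 mm. A picture is of the moment at which its call begins. There is no depth.
- bot.close_job(): hands the job in; it is judged then, once.
The state is a dict: "t": time; "qpos": joint angles; "qvel": joint speeds; "effort": joint torques, N m; "tool_pos": TCP position; "tcp_rot": TCP orientation; "wrist_force": force on the tool from outside, world axes, zero at the start; "torque": the same for the moment, N m; "grip_width": finger opening in m; "finger_force": force on a finger pad.
Only numpy, scipy, OpenCV 4.12 (cv2) and the standard library are available. Lean on these libraries where they do the work, as an engineer would, in place of code of your own. Each camera call takes 0.05 s, during which the arm holds its last target. There are 200 camera calls.

### The job

The clear cover of the board test fixture is held shut by two spring catches, and either one alone keeps it shut. Set one fingertip on each of the two black catch keys at the end of the fixture away from the hinge, press both down together and hold them until the cover has sprung up; then let go of the keys and gently push the cover over until it lies back against its stop. Grip and squeeze nothing; the circuit board stays in its nest in the fixture, and the small things lying beside the fixture stay where they are.

Things in the scene. Friction and masses are not known exactly. Their poses are not given: they have to be found in the camera images.
- fixture: Board test fixture, fixed to the desk: grey box 182 x 130 mm, top 34 mm above the desk, with a board nest, a hinged clear cover and two catches. Origin on the desk under the nest; x points from the keys (front) to the hinge (back), y to the left of that, z up. Box from x = -110 to +72 mm. Hinge pillars at x = 62, y = +-57 mm, 74 mm high. At the start x points roughly to the robot's right.
- key_left_pad (a point): Middle of the top of the left catch key, 58 mm above the desk: black pad, 16 mm (x) by 24 mm (y). The two pads are 66 mm apart along y, centre to centre. The pad goes down 11 mm to its stop; the catch frees at 7 mm, 2.2 N (3 N at the stop), and springs back. The steel catch lever starts 36 mm behind the pad's middle, is 76 mm high, and its top swings 6 mm towards the pad.
- key_right_pad (a point): The same for the right catch key.
- key_left (a joint): Angle of the left key, rad: 0 up (catch engaged), 0.28 fully pressed; the cover is free from about 0.2.
- key_right (a joint): The same for the right key.
- cover (a joint): Opening of the cover, rad: 0 shut, 1.85 back against its stop, past upright. Once both catches are off, a spring leaf lifts it to 1.0 within about 2 s, where it rests (it does not fall shut); from there it is light (0.14 kg), lightly damped, and once past about 1.7 it sinks slowly to the stop by itself.
- hinge (a point): Middle of the cover's hinge axis, at x = 62 mm, 67 mm above the desk in the fixture's frame; the axis runs along the fixture's y.
- board_mid (a point): Middle of the loose circuit board in the nest under the cover, 45 x 75 x 23 mm, 50 g, half-way up. It is to stay there.
- battery: Blue 9 V block battery lying beside the fixture. Not to be disturbed; origin at the middle of its underside.
- tweezers: Steel tweezers, 122 mm long, lying beside the fixture. Not to be disturbed; origin at the middle of its underside.
- ferrite: Grey ribbed ferrite sleeve, 48 mm long, 15 mm round, lying beside the fixture. Not to be disturbed; origin at the middle of its underside.
- relay: Open-frame relay, 24 x 36 x 32 mm, beside the fixture. Not to be disturbed; origin at the middle of its underside.
- cover_tab (a point): Middle of the top of the tab to push the cover by: an aluminium strip 42 mm wide (y), 7 mm thick at its round top, 25 mm high, square on the cover's front edge, 105 mm from the hinge axis. Moves with the cover, a frame 102 mm wide and 6 mm thick with a clear panel, reaching 107 mm from the hinge axis. Push it along its arc about the hinge.

How it is judged:
By the outcome, as a careful person would: the job done as asked, in the order asked, and still so for the second after the job is handed in, with the robot touching nothing.
It also fails if it takes over 51 s, if anything falls off the work surface, if the arm or the gripper's body presses on something with over 40 N, if the wrist force passes 120 N, or if a joint passes its speed limit or range.

## Working session

There is one attempt and no reset: what is moved stays moved. The work goes in short steps, Python scripts to look and compute and a tool call to move; the robot and the scene stay as the last step left them, time stands still between calls to the robot, and variables do not carry over. Pictures are saved under pics/ and viewed, at most 10 in all, crops included, and the job is handed in when it is done.

Besides the shell and the picture viewer there is one more tool, called after ">>>" as name([rows], argument=value, ...), one row to a line, values as JSON. play_rows: Moves the arm, as the interface text tells. Its arguments: {"type":"object","properties":{"series":{"type":"array","items":{"type":"array"}},"grip_force":{"type":"number"}},"required":["series"]}

```bash
mkdir -p pics
python3 - <<'E'
from plant import status, read_camera, bot
import cv2, numpy as np
s=status.read_state(); print(s['t'],s['tool_pos'],s['tcp_rot'],s['grip_width'],bot.tcp_to_tips)
for n in ["scene","side"]:
    c=read_camera(n); cv2.imwrite(f"pics/{n}0.png",cv2.resize(c["pixels"][:,:,::-1],(800,600),interpolation=cv2.INTER_CUBIC))
    np.savez(f"{n}0.npz",**{k:np.array(v) for k,v in c.items()}); print(n,np.round(c['extrinsics'],3).tolist(),np.round(c['D'],3))
E
```

```text
0.0 [ 0.20024511 -0.51168216  0.22882933] [[ 9.31307668e-01  3.64233360e-01 -2.95827146e-04]
 [ 3.64233290e-01 -9.31306044e-01  1.77844019e-03]
 [ 3.72261636e-04 -1.76402508e-03 -9.99998375e-01]] 0.09269581796270959 0.011
scene [[-0.628, -0.342, 0.699, -0.137], [-0.778, 0.278, -0.563, 0.671], [-0.002, -0.898, -0.441, 0.476], [0.0, 0.0, 0.0, 1.0]] [-0.027  0.     0.     0.     0.   ]
side [[0.952, -0.149, 0.266, 0.208], [-0.304, -0.522, 0.797, -0.473], [0.02, -0.84, -0.543, 0.551], [0.0, 0.0, 0.0, 1.0]] [-0.124  0.     0.     0.     0.   ]
```

View pics/scene0.png

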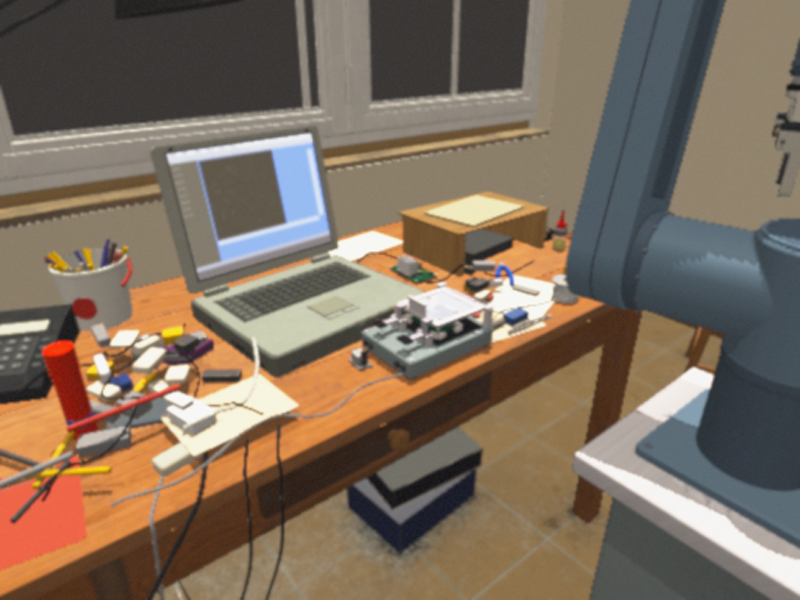

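View pics/side0.png

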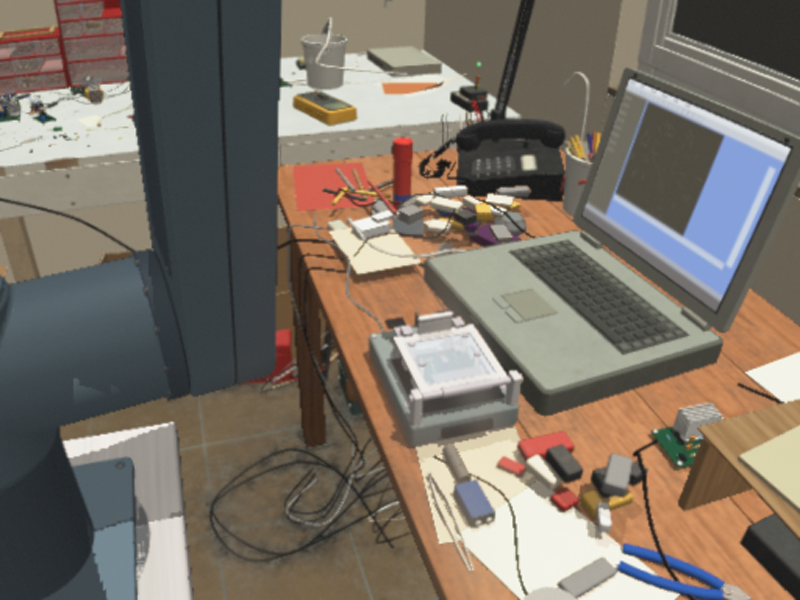

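Both views show the fixture: in the 800x600 pictures, scene ~(425,330) and side ~(445,380). Its front faces world +y and the laptop stands beside it. I'll zoom in on both.

Run:
```python
import cv2, numpy as np
a=np.load("scene0.npz")['pixels'];b=np.load("side0.npz")['pixels']
# scene crop x 220..320,y 175..245 x8 ; side crop x 225..345,y190..290 x6... 
A=cv2.resize(a[175:250,220:320],None,fx=8,fy=8,interpolation=cv2.INTER_CUBIC)
B=cv2.resize(b[190:290,225:345],None,fx=6,fy=6,interpolation=cv2.INTER_CUBIC)
cv2.imwrite("pics/a.png",A[:,:,::-1]);cv2.imwrite("pics/b.png",B[:,:,::-1])
```

```text
(no output)
```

View pics/a.png

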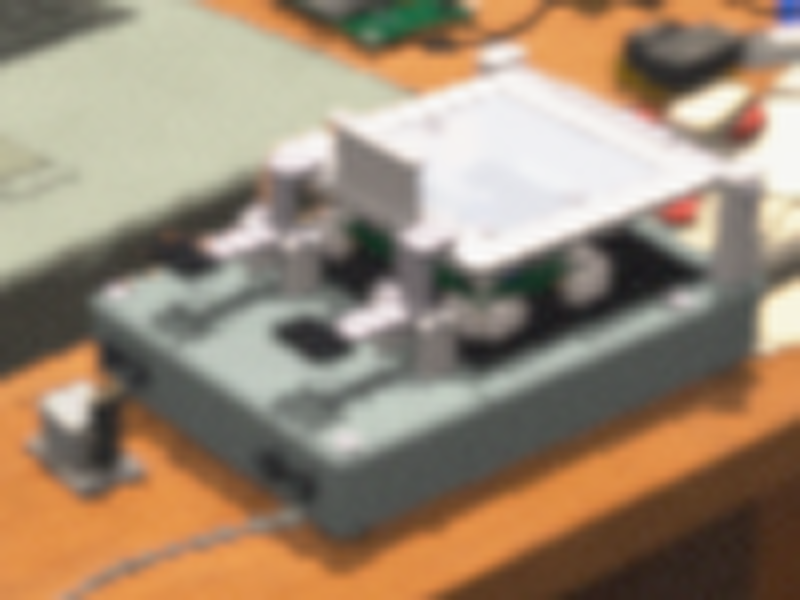

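View pics/b.png

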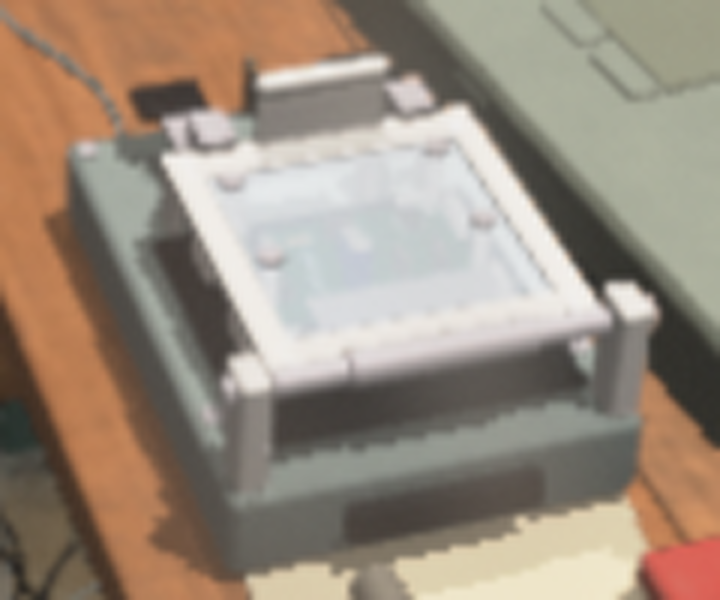

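Zoomed, the two black pads are at scene crop (185,250) and (315,338). Pillar tops, box corners and the tab are also clear, and the relay stands just in front at (85,440). I'll fit the pose to these points.

```bash
cat > fit.py <<'E'
import cv2, numpy as np
from scipy.optimize import least_squares
def proj(d,P):
    E=np.linalg.inv(d['extrinsics']);
    return cv2.projectPoints(np.array(P,float),cv2.Rodrigues(E[:3,:3])[0],E[:3,3],d['intrinsics'],d['D'])[0][:,0]
def toW(p,P):
    c,s=np.cos(p[2]),np.sin(p[2]); P=np.array(P,float)/1000
    return np.c_[p[0]+c*P[:,0]-s*P[:,1],p[1]+s*P[:,0]+c*P[:,1],P[:,2]]
E
python3 - <<'E'
from fit import *
S=np.load("scene0.npz");D=np.load("side0.npz")
sc=[((-110,-65,34),(335,462)),((-110,65,34),(93,300)),((62,57,74),(500,52)),((62,-57,74),(740,182)),(('p',-33,58),(315,338)),(('p',33,58),(185,250))]
sd=[((62,-57,74),(245,370)),((62,57,74),(628,297)),((72,-65,34),(228,492)),((72,65,34),(640,415)),((-110,-65,34),(75,150)),(('p',-33,58),(168,97)),((-43,0,95),(320,68)),((72,-65,0),(238,575))]
uv=np.array([(220+u/8-.5,175+v/8-.5) for _,(u,v) in sc]+[(225+u/6-.5,190+v/6-.5) for _,(u,v) in sd])
def pts(L,xp): return [[xp if q=='p' else q for q in P] for P,_ in L]
def f(p): return (np.r_[proj(S,toW(p,pts(sc,p[3]*1000))),proj(D,toW(p,pts(sd,p[3]*1000)))]-uv).ravel()
r=least_squares(f,[.5,-.15,-1.5,-.085],loss='soft_l1')
print(r.x,np.degrees(r.x[2])); print(np.round(f(r.x).reshape(-1,2),1).tolist())
xp=r.x[3]*1000
print(np.round(toW(r.x,[(xp,33,58),(xp,-33,58),(62,0,67),(-43,0,92)]),4)); np.save('pose.npy',r.x)
E
```

```text
[ 0.46387832  0.11077195 -1.58599985 -0.09294087] -90.87109769458898
[[0.4, 0.1], [-1.0, -0.9], [0.5, 0.1], [0.3, -1.9], [0.1, -1.0], [0.0, -0.2], [0.7, -1.0], [-0.6, -0.6], [0.0, 1.3], [1.3, -0.0], [-2.1, -2.3], [0.3, -1.0], [0.1, -0.5], [-2.3, 1.8]]
[[0.4983 0.2032 0.058 ]
 [0.4323 0.2042 0.058 ]
 [0.4629 0.0488 0.067 ]
 [0.4645 0.1538 0.092 ]]
```

>>> play_rows([
  [[0,0,0.04],[0.8,2,0],4.85],
  [[0,0,0.12],[2.3,6,0],4.85],
  [[0,0,0.22],[4.1,11,0],4.85],
  [[0,0,0.32],[6,16,0],4.85],
  [[0,0,0.42],[7.8,21,0],4.85],
  [[0,0,0.52],[9.6,26,0],4.85],
  [[0,0,0.62],[11.5,31,0],4.85],
  [[0,0,0.72],[13.3,36,0],4.85],
  [[0,0,0.82],[15.2,41,0],4.85],
  [[0,0,0.9],[17,46,0],4.85],
])

```text
t: 1.35
tool_pos: [0.3697, -0.0494, 0.2296]
tcp_rot: [[0.289, 0.957, 0.0], [0.957, -0.289, 0.0], [0.0, 0.0, -1.0]]
wrist_force: [1.2, 0.0, -0.4]
grip_width: 0.0486
finger_force: 0.0
```

>>> play_rows([
  [[0,0,0.1],[1.8,5,0],4.85],
  [[0,0,0.18],[3.5,9.5,0],4.85],
  [[0,0,0.23],[5.2,14,0],4.85],
  [[0,0,0.26],[7,18.5,0],4.85],
  [[0,0,0.28],[8.5,22.5,0],4.85],
  [[0,0,0.283],[9.3,25,0],4.85],
  [[0,0,0.283],[9.5,25.6,0],4.85],
  [[0,0,0.283],[9.5,25.6,0],4.85],
  [[0,0,0.283],[9.5,25.6,0],4.85],
])

```text
t: 2.48
tool_pos: [0.4648, 0.203, 0.2297]
tcp_rot: [[0.015, 1.0, -0.0], [1.0, -0.015, -0.0], [-0.0, -0.0, -1.0]]
wrist_force: [1.0, -0.8, 0.4]
grip_width: 0.0486
finger_force: 0.0
```

Run:
```python
from plant import status, read_camera
import cv2, numpy as np
from fit import *
s=status.read_state(); print(s['t'],s['tool_pos'],np.round(s['tcp_rot'],4).tolist(),s['grip_width'],s['wrist_force'],s['qpos'])
c=read_camera("wrist"); np.savez("wrist1.npz",**{k:np.array(v) for k,v in c.items()})
d=np.load("wrist1.npz"); p=np.load("pose.npy"); xp=p[3]*1000
im=c["pixels"][:,:,::-1].copy()
im=cv2.resize(im,None,fx=1.5,fy=1.5,interpolation=cv2.INTER_CUBIC)
print(np.round(c['extrinsics'],3).tolist())
P=[(xp,33,58),(xp,-33,58),(-110,65,34),(-110,-65,34),(62,57,74),(62,-57,74),(-43,21,92),(-43,-21,92)]
for i,q in enumerate(proj(d,toW(p,P))):
    q=(q+.5)*1.5; print(i,q.round(1)); cv2.drawMarker(im,tuple(int(v) for v in q.clip(-500,1500)),(0,0,255),0,8,1)
cv2.imwrite("pics/w1.png",im)
```

```text
2.475 [0.46479684 0.20298306 0.22972062] [[0.0155, 0.9999, -0.0002], [0.9999, -0.0155, -0.0003], [-0.0003, -0.0002, -1.0]] 0.0485632322026517 [ 0.97289306 -0.77053028  0.40399129] [ 1.09841517e+01  1.04020947e+01  9.36400390e+01 -1.60665944e-02
  7.59735594e+01  1.18738268e+01]
[[1.0, -0.014, -0.005, 0.465], [-0.015, -0.956, -0.293, 0.286], [-0.001, 0.293, -0.956, 0.385], [0.0, 0.0, 0.0, 1.0]]
0 [436. 261.]
1 [354.5 260.9]
2 [471.4 234.7]
3 [319.  234.7]
4 [459.4 435.4]
5 [330.7 435.3]
6 [422.7 335.1]
7 [367.9 335.1]
```

View pics/w1.png

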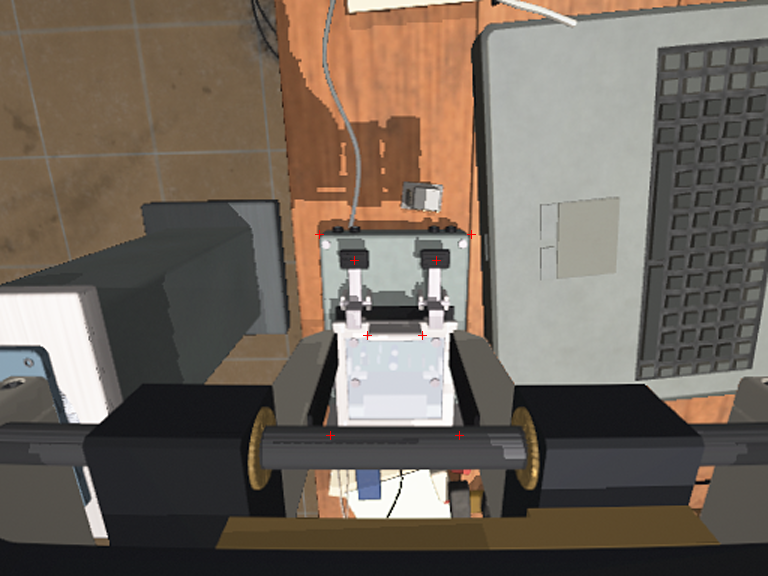

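The wrist picture shows both pads at (354,260) and (436,260), exactly on the predicted marks. I'll go down.

>>> play_rows([
  [[0,0,0],[0,0.1,-2],4.85],
  [[0,0,0],[0,0.1,-5],4.85],
  [[0,0,0],[0,0.1,-9],4.85],
  [[0,0,0],[0,0.1,-12.5],4.85],
  [[0,0,0],[0,0.1,-14.5],4.85],
  [[0,0,0],[0,0.1,-15],4.85],
  [[0,0,0],[0,0.1,-15],4.85],
  [[0,0,0],[0,0.1,-15],4.85],
])

```text
t: 3.52
tool_pos: [0.4662, 0.2048, 0.0808]
tcp_rot: [[0.015, 1.0, 0.002], [1.0, -0.015, 0.0], [0.0, 0.002, -1.0]]
wrist_force: [-0.8, 0.0, 1.2]
grip_width: 0.0484
finger_force: 0.0
```

Run:
```python
from plant import status, read_camera
import cv2, numpy as np
s=status.read_state(); print(s['t'],s['tool_pos'],s['wrist_force'])
a=read_camera("wrist")["pixels"];b=read_camera("scene")["pixels"]
A=a[150:330,130:410]; A=cv2.resize(A,(560,360),interpolation=cv2.INTER_CUBIC)
B=cv2.resize(b[165:240,220:320],(320,240),interpolation=cv2.INTER_CUBIC)
im=np.zeros((600,560,3),np.uint8); im[:360]=A; im[360:,:320]=B
cv2.imwrite("pics/w2.png",im[:,:,::-1])
```

```text
3.525 [0.46620324 0.20475658 0.08078189] [-0.77070819  0.02593297  1.16868281]
```

View pics/w2.png

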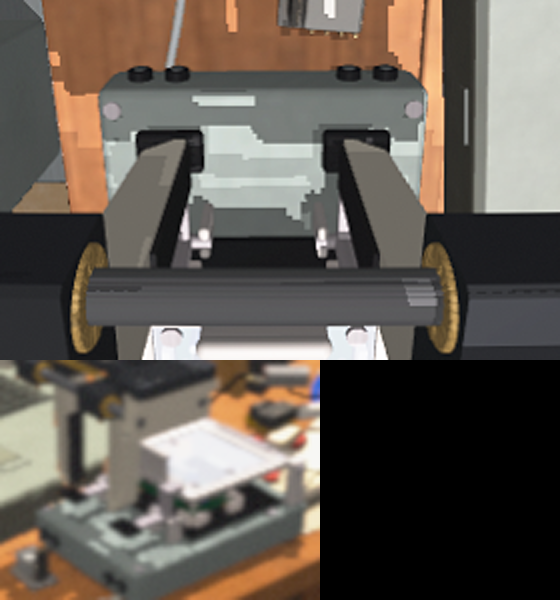

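>>> play_rows([
  [[0,0,0],[0,0,-0.5],4.85],
  [[0,0,0],[0,0,-1.0],4.85],
  [[0,0,0],[0,0,-1.3],4.85],
  [[0,0,0],[0,0,-1.6],4.85],
  [[0,0,0],[0,0,-1.8],4.85],
  [[0,0,0],[0,0,-2.0],4.85],
  [[0,0,0],[0,0,-2.1],4.85],
  [[0,0,0],[0,0,-2.1],4.85],
])

```text
t: 4.62
tool_pos: [0.4655, 0.2051, 0.0595]
tcp_rot: [[0.015, 1.0, 0.001], [1.0, -0.015, 0.0], [0.0, 0.001, -1.0]]
wrist_force: [-2.5, 0.5, 10.7]
grip_width: 0.0485
finger_force: 5.5
```

>>> play_rows([
  [[0,0,0],[0,0,0],4.85],
  [[0,0,0],[0,0,0],4.85],
  [[0,0,0],[0,0,0],4.85],
  [[0,0,0],[0,0,0],4.85],
  [[0,0,0],[0,0,0],4.85],
  [[0,0,0],[0,0,0],4.85],
  [[0,0,0],[0,0,0],4.85],
  [[0,0,0],[0,0,0],4.85],
  [[0,0,0],[0,0,0],4.85],
  [[0,0,0],[0,0,0],4.85],
])

```text
t: 5.88
tool_pos: [0.4655, 0.2051, 0.0596]
tcp_rot: [[0.015, 1.0, 0.001], [1.0, -0.015, 0.0], [0.0, 0.001, -1.0]]
wrist_force: [-2.9, 2.7, 11.6]
grip_width: 0.0488
finger_force: 5.4
```

>>> play_rows([
  [[0,0,0],[0,0,0],4.85],
  [[0,0,0],[0,0,0],4.85],
  [[0,0,0],[0,0,0],4.85],
  [[0,0,0],[0,0,0],4.85],
  [[0,0,0],[0,0,0],4.85],
  [[0,0,0],[0,0,0],4.85],
  [[0,0,0],[0,0,0],4.85],
  [[0,0,0],[0,0,0],4.85],
  [[0,0,0],[0,0,0],4.85],
  [[0,0,0],[0,0,0],4.85],
])

```text
t: 7.12
tool_pos: [0.4655, 0.2051, 0.0595]
tcp_rot: [[0.015, 1.0, 0.001], [1.0, -0.015, 0.0], [0.0, 0.001, -1.0]]
wrist_force: [-2.4, 2.0, 10.3]
grip_width: 0.0486
finger_force: 5.4
```

Run:
```python
from plant import status, read_camera
import cv2, numpy as np
s=status.read_state(); print(s['t'],s['tool_pos'],s['wrist_force'])
b=read_camera("scene")["pixels"];a=read_camera("side")["pixels"]
A=cv2.resize(b[130:250,200:340],(420,360),interpolation=cv2.INTER_CUBIC)
B=cv2.resize(a[150:290,215:355],(360,360),interpolation=cv2.INTER_CUBIC)
cv2.imwrite("pics/w3.png",np.hstack([A,B])[:,:,::-1])
```

```text
7.125 [0.46549024 0.20506749 0.05953   ] [-2.39102753  2.03681655 10.33085187]
```

View pics/w3.png

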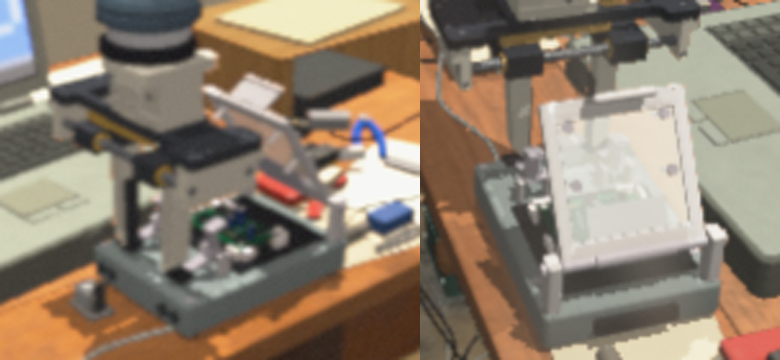

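The cover has sprung up to about 1 rad (scene and side crops) and sits clear of the gripper. I'll release the keys straight up, narrow the fingers and line up in front of the cover's edge.

>>> play_rows([
  [[0,0,0],[0,0,0.5],4.85],
  [[0,0,0],[0,0,1.5],4.85],
  [[0,0,0],[0,0,3.5],4.85],
  [[0,0,0],[0,0,6],4],
  [[0,0,0],[0,0,8.5],3],
  [[0,0,0],[-0.1,0,9.8],1],
  [[0,0,0],[-0.1,-1.5,9.8],1],
  [[0,0,0],[-0.1,-4,9.8],1],
  [[0,0,0],[-0.1,-6.5,9.8],1],
  [[0,0,0],[-0.1,-7.2,9.8],1],
])

```text
t: 8.48
tool_pos: [0.4635, 0.131, 0.1555]
tcp_rot: [[0.017, 1.0, -0.002], [1.0, -0.017, -0.001], [-0.001, -0.002, -1.0]]
wrist_force: [-0.5, 0.7, 0.8]
grip_width: 0.01
finger_force: 0.0
```

>>> play_rows([
  [[0,0,0],[0,0,0],1],
  [[0,0,0],[0,0,0],1],
  [[0,0,0],[0,0,0],1],
])

```text
t: 8.85
tool_pos: [0.4643, 0.1334, 0.1565]
tcp_rot: [[0.014, 1.0, -0.0], [1.0, -0.014, 0.0], [0.0, -0.0, -1.0]]
wrist_force: [0.1, -0.6, 0.3]
grip_width: 0.0101
finger_force: 0.0
```

Run:
```python
from plant import status, read_camera
import cv2, numpy as np
s=status.read_state(); print(s['t'],s['tool_pos'],s['wrist_force'],s['grip_width'])
b=read_camera("scene")["pixels"];a=read_camera("side")["pixels"]
A=cv2.resize(b[130:250,200:340],(420,360),interpolation=cv2.INTER_CUBIC)
B=cv2.resize(a[150:290,215:355],(360,360),interpolation=cv2.INTER_CUBIC)
cv2.imwrite("pics/w4.png",np.hstack([A,B])[:,:,::-1])
```

```text
8.85 [0.46425119 0.13335895 0.15653861] [ 0.05092326 -0.59716577  0.25404472] 0.010130377129093085
```

View pics/w4.png

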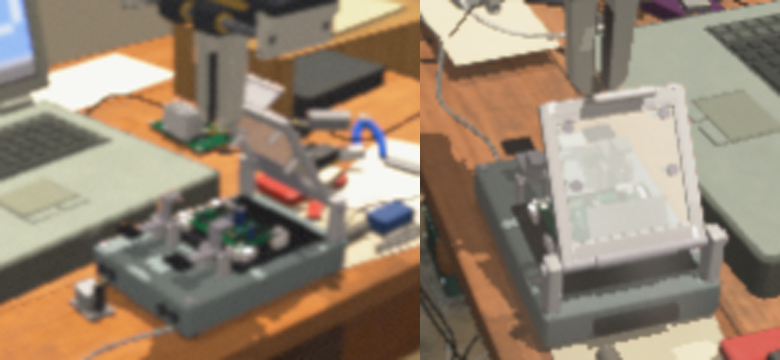

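The cover stays up on its own, both keys are back up, and the fingers are just in front of the front edge. I'll push slowly along the arc.

>>> play_rows([
  [[0,0,0],[0,-0.4,0],1],
  [[0,0,0],[0,-0.8,0],1],
  [[0,0,0],[0,-1.2,0],1],
  [[0,0,0],[0,-1.5,0.1],1],
  [[0,0,0],[0,-1.8,0.2],1],
  [[0,0,0],[0,-2.1,0.3],1],
  [[0,0,0],[0,-2.4,0.3],1],
  [[0,0,0],[0,-2.7,0.4],1],
  [[0,0,0],[0,-3.0,0.4],1],
  [[0,0,0],[0,-3.3,0.5],1],
])

```text
t: 10.2
tool_pos: [0.4643, 0.0995, 0.1616]
tcp_rot: [[0.015, 1.0, -0.0], [1.0, -0.015, -0.0], [-0.0, -0.0, -1.0]]
wrist_force: [-0.6, 0.7, 0.7]
grip_width: 0.0101
finger_force: 0.3
```

>>> play_rows([
  [[0,0,0],[0,-0.4,0],1],
  [[0,0,0],[0,-0.8,0.1],1],
  [[0,0,0],[0,-1.2,0.2],1],
  [[0,0,0],[0,-1.6,0.2],1],
  [[0,0,0],[0,-2.0,0.3],1],
  [[0,0,0],[0,-2.4,0.3],1],
  [[0,0,0],[0,-2.8,0.4],1],
  [[0,0,0],[0,-3.2,0.4],1],
  [[0,0,0],[0,-3.6,0.5],1],
  [[0,0,0],[0,-4.0,0.5],1],
])

```text
t: 11.45
tool_pos: [0.4644, 0.0595, 0.1667]
tcp_rot: [[0.015, 1.0, 0.0], [1.0, -0.015, -0.0], [-0.0, 0.0, -1.0]]
wrist_force: [1.3, 0.8, 0.1]
grip_width: 0.0102
finger_force: 0.1
```

>>> play_rows([
  [[0,0,0],[0,-0.3,0],1],
  [[0,0,0],[0,-0.6,0.1],1],
  [[0,0,0],[0,-0.9,0.1],1],
  [[0,0,0],[0,-1.2,0.1],1],
  [[0,0,0],[0,-1.5,0.1],1],
  [[0,0,0],[0,-1.8,0.1],1],
  [[0,0,0],[0,-2.1,0.1],1],
  [[0,0,0],[0,-2.1,0.1],1],
])

```text
t: 12.45
tool_pos: [0.4644, 0.0386, 0.1677]
tcp_rot: [[0.015, 1.0, -0.0], [1.0, -0.015, -0.0], [-0.0, -0.0, -1.0]]
wrist_force: [-0.5, -0.2, -0.2]
grip_width: 0.0099
finger_force: 0.0
```

Run:
```python
from plant import status, read_camera
import cv2, numpy as np
s=status.read_state(); print(s['t'],s['tool_pos'],s['wrist_force'],s['grip_width'])
b=read_camera("scene")["pixels"];a=read_camera("side")["pixels"]
A=cv2.resize(b[130:250,200:340],(420,360),interpolation=cv2.INTER_CUBIC)
B=cv2.resize(a[150:290,215:355],(360,360),interpolation=cv2.INTER_CUBIC)
cv2.imwrite("pics/w5.png",np.hstack([A,B])[:,:,::-1])
```

```text
12.45 [0.4643552  0.03855989 0.16765617] [-0.48615746 -0.2191715  -0.15383957] 0.009865421345872358
```

View pics/w5.png

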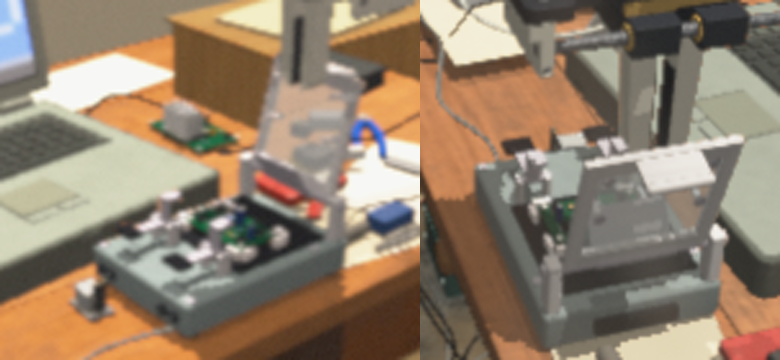

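The cover is past upright and leaning back. I'll back the tool away and up, then let the cover settle.

>>> play_rows([
  [[0,0,0],[0,0.4,0],1],
  [[0,0,0],[0,1.5,0],1],
  [[0,0,0],[0,3.5,0],1],
  [[0,0,0],[0,6,1],1],
  [[0,0,0],[0,8.5,3],1],
  [[0,0,0],[0,10,5],1],
  [[0,0,0],[0,11,7],1],
  [[0,0,0],[0,11,8],1],
  [[0,0,0],[0,11,8],1],
  [[0,0,0],[0,11,8],1],
])

```text
t: 13.8
tool_pos: [0.4639, 0.1485, 0.2468]
tcp_rot: [[0.015, 1.0, -0.001], [1.0, -0.015, -0.0], [-0.0, -0.001, -1.0]]
wrist_force: [0.5, 0.4, -0.6]
grip_width: 0.0097
finger_force: 0.0
```

>>> play_rows([
  [[0,0,0],[0,0,0],1],
  [[0,0,0],[0,0,0],1],
  [[0,0,0],[0,0,0],1],
  [[0,0,0],[0,0,0],1],
  [[0,0,0],[0,0,0],1],
  [[0,0,0],[0,0,0],1],
  [[0,0,0],[0,0,0],1],
  [[0,0,0],[0,0,0],1],
  [[0,0,0],[0,0,0],1],
  [[0,0,0],[0,0,0],1],
])

```text
t: 15.05
tool_pos: [0.4643, 0.1488, 0.2476]
tcp_rot: [[0.015, 1.0, -0.0], [1.0, -0.015, -0.0], [-0.0, -0.0, -1.0]]
wrist_force: [-0.2, 0.1, 0.2]
grip_width: 0.0098
finger_force: 0.0
```

>>> play_rows([
  [[0,0,0],[0,0,0],1],
  [[0,0,0],[0,0,0],1],
  [[0,0,0],[0,0,0],1],
  [[0,0,0],[0,0,0],1],
  [[0,0,0],[0,0,0],1],
  [[0,0,0],[0,0,0],1],
  [[0,0,0],[0,0,0],1],
  [[0,0,0],[0,0,0],1],
  [[0,0,0],[0,0,0],1],
  [[0,0,0],[0,0,0],1],
])

```text
t: 16.3
tool_pos: [0.4644, 0.1488, 0.2477]
tcp_rot: [[0.015, 1.0, 0.0], [1.0, -0.015, 0.0], [0.0, 0.0, -1.0]]
wrist_force: [0.1, 0.3, 0.2]
grip_width: 0.0102
finger_force: 0.0
```

Run:
```python
from plant import status, read_camera
from fit import *
s=status.read_state(); print(s['t'],s['tool_pos'],s['wrist_force'])
b=read_camera("scene")["pixels"];a=read_camera("side")["pixels"].copy()
p=np.load('pose.npy');d=np.load('side0.npz')
B=cv2.resize(a[150:290,215:355],(480,480),interpolation=cv2.INTER_CUBIC)
k=480/140
for th,col in((1.7,(255,255,0)),(1.85,(255,0,0))):
    for y in(-51,51):
        q=proj(d,toW(p,[(62-107*np.cos(th),y,67+107*np.sin(th))]))[0]
        cv2.drawMarker(B,(int((q[0]-215+.5)*k),int((q[1]-150+.5)*k)),col,0,12,1)
A=cv2.resize(b[130:250,200:300],(320,480),interpolation=cv2.INTER_CUBIC)
A=cv2.resize(b[140:260,230:310],(320,480),interpolation=cv2.INTER_CUBIC)
cv2.imwrite("pics/w6.png",np.hstack([A,B])[:,:,::-1])
```

```text
16.3 [0.46436261 0.14877501 0.24765777] [0.1142422  0.3310969  0.22963529]
```

View pics/w6.png

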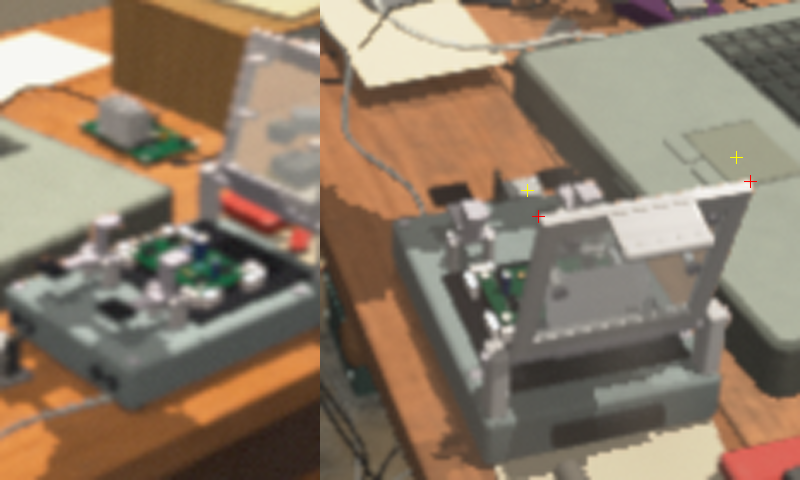

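The cover's top corners at (538,215) and (750,182) match the 1.85 rad marks. The board is in its nest and nothing is touching the robot, so I'm handing in.

```bash
python3 -c "
from plant import bot
print(bot.close_job())"
```

```text
the job is handed in; nothing more can be done
None
```

I pressed both catch keys together until the cover sprang up, released them, and pushed the cover gently back to its stop; the pictures show it there with the board in its nest, and I handed the job in at about 16 s with the robot clear (no verdict came back).

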